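Cure the plaques on the lamp wheel and rack them

TASK

Switch the curing lamp on, turn the wheel by its black grip through one full turn (either way) with the lamp on so that every coated plaque passes it, then switch the lamp off. After that lift each plaque off the wheel with the orange-handled lifter and lay it flat on the rails of the green drying rack, and stand the lifter upright back on its black mat. The coating is soft: never touch a plaque with the fingers, never drop one on the bench, and leave the tin, the glue bottle and the offcut alone.

Things in the scene. Friction and masses are not known exactly. Their poses are not given: they have to be found in the camera images.
- wheel (a joint): angle of the white-painted plywood wheel (300 mm diameter, 15 mm thick) about its upright axis, rad; 0 at the start, grows counter-clockwise seen from above; turns endlessly both ways and stays where it is left (friction 0.08 N m). A full turn is 6.283 rad: the red mark on the rim then meets the stand's red pointer again
- wheel_axis (a point): centre of the wheel's top face, 52 mm above the bench; x points to the grip. Three pairs of dark rails stand on the wheel, all parallel to this x: 60 mm long, 6 mm wide, 30 mm high, 60 mm clear within a pair, open at both ends, and at the start open towards the robot. Plaque places: x, y = -92, 0; -20, 90; -20, -90 mm
- stand: fixed stand under the wheel; origin on the bench on the wheel's axis. It also carries the curing lamp, a black head on a post up to 0.17 m high, outside the wheel's rim on the side away from the robot, to the right (x = 135, y = -195 mm in this frame), and a red pointer at x = 175 mm
- grip_top (a point): centre of the top of the upright black grip that spins freely on its pin on the wheel: 26 mm diameter, black part 77 mm high, top 95 mm above the wheel's top face and 55 mm above the plaques' tops; it stands 75 mm from the wheel's axis, across from the middle plaque
- plaque1: coated round wooden plaque, 88 mm diameter, 10 mm thick, about 55 g, lying flat across a pair of rails of the wheel (underside 30 mm above the wheel's top). Origin: centre of its underside. May be absent; the plaques differ only in colour
- plaque2: coated round wooden plaque, 88 mm diameter, 10 mm thick, about 55 g, lying flat across a pair of rails of the wheel (underside 30 mm above the wheel's top). Origin: centre of its underside. May be absent; the plaques differ only in colour
- plaque3: coated round wooden plaque, 88 mm diameter, 10 mm thick, about 55 g, lying flat across a pair of rails of the wheel (underside 30 mm above the wheel's top). Origin: centre of its underside. May be absent; the plaques differ only in colour
- rack: fixed drying rack: green board 240 x 240 x 12 mm, four rails along its x, 220 mm long, 6 mm wide, tops 50 mm above the bench, at y = -88, -22, 22, 88 mm: two lanes centred at y = -55 and 55 mm, 60 mm clear and 38 mm deep, open at both ends; each takes two plaques in a row (x = 55 and -55 mm). Origin: centre of the board's underside; x points away from the robot
- lamp_switch (a joint): lamp switch lever on a yellow block: 0 = off (lever leans to its -x, the robot's side), 1.0 rad = on (leans to +x, away from the robot); stays where it is left; its pivot is 22 mm above the bench, 80 mm below the ball; it takes about 1 N at the ball
- lamp_switch_tip (a point): centre of the red ball (26 mm diameter) on the end of the lamp switch lever
- lamp_switch_base: yellow block 70 x 50 x 25 mm of the lamp switch, fixed; origin: centre of its underside; x is the direction in which the lever swings to on
- mat: black rubber mat 220 x 130 x 3 mm, fixed. Origin: on the bench under the point where the lifter's handle belongs; the mat spans x = -65 to 155 mm and y = -65 to 65 mm
- lifter: lifting spatula standing upright by itself: flat steel blade 120 mm long (x = -12 to 108 mm), 44 mm wide, 3 mm thick, and an upright orange handle 30 mm (x) by 20 mm (y), from the blade up to 100 mm above its underside, to be gripped across y from above. Mass 0.2 kg. Origin: underside of the blade below the handle's axis; x points along the blade to its free end, z up
- tin: bystander: finish tin, 80 mm diameter, 100 mm high; origin: centre of its underside
- glue: bystander: glue bottle, 56 mm diameter, 150 mm high; origin: centre of its underside
- offcut: bystander: dark wooden offcut 120 x 60 x 30 mm; origin: centre of its underside
Not all that is in view belongs to the job. Leave any yellow look-alike of the plaque3 alone.

How it is judged:
By the outcome, as a careful person would: the job done as asked, in the order asked, and still so for the second after the job is handed in, with the robot touching nothing.
Of plaque1, plaque2, plaque3 only 2 to 3 are there at a start; the rules pass over those that are not, and their reading is None.
At some moment in a run one of lifter may be knocked a few centimetres aside while the robot is not near it.
It also fails if it takes over 208 s, if anything falls off the work surface, if the arm or the gripper's body presses on something with over 40 N, if the wrist force passes 120 N, or if a joint passes its speed limit or range.

ROBOT

A 6-joint arm with a two-finger parallel gripper is mounted at the origin on the work surface. World frame = base frame: x ahead of the robot, y to its left, z up, the work surface at z = 0. Lengths are in m, angles in rad, forces in N, time in s.
With the tool pointing down it reaches from about 0.325 to 0.75 m from the base axis. Payload 7.6 kg.
Tool frame: the origin (TCP) lies at the very end of the fingers, on their centre line; the grasp point (between the pads) lies 19 mm behind it (robot.grasp_offset is the distance from the TCP to the grasp point, in m); z points along the fingers, x is the direction in which the jaws open and shut, and the axes are right-handed (so a half turn about z gives the same grasp; the last joint's range is limited). The gripper opens to 85 mm and grips with 20 to 120 N. Pads are 22 mm wide; open, the fingers measure 114 mm over their backs; the gripper's body (76 mm by 85 mm) begins 54 mm behind the grasp point. The pads swing forward as they close: fully open they stand 13 mm farther back than shut.
Start: joints at [-1.271, 0.052, 1.401, -0, 1.689, -0.07], TCP at [0.19, -0.49, 0.231] pointing down, gripper open.
Joint ranges: [-2.9, 2.9], [-0.91, 2.17], [0.12, 2.37], [-1.06, 4.2], [0.26, 2.73], [-2.93, 2.93]. Speed limits (rad/s): [2.57, 2.57, 3.01, 3.14, 3.14, 3.14].

INTERFACE

Orientations are given as a rotation vector (axis times angle).
In Python, from rig import robot gives the robot as it stands. Calls block until the motion is done:
- robot.movep(position, orientation): joint-space move of the TCP to a pose.
- robot.movel(position, feed=0.15, rot=None, threshold=None): straight line of the TCP; rot=None keeps the orientation; feed is the mean speed in m/s. With threshold (N) it stops when the force on the tool has changed by that much, and returns True; else False.
- robot.movej(angles): joint-space move.
- robot.command_gripper(opening, effort=None): opening from 0.0 (shut) to 1.0 (fully open); effort is the grip in N (None keeps the last); returns when the fingers have stopped.
- robot.wait(seconds).
- robot.ik(position, orientation): joint angles nearest the present ones, or None.
- robot.get_obs(): the state.
- robot.snapshot(name): name is "side" or "top" or "wrist"; returns the picture (420x560x3 uint8, red, green, blue); there is no depth.
- robot.camera_info(name): a dict with "fx", "fy", "cx", "cy" (pixels), "rvec" (rotation vector, rad) and "tvec" (3), from world to camera coordinates, as OpenCV has them; the wrist camera has in their place "hand_eye" (4x4, takes a point from camera to tool coordinates, whose origin is the TCP and whose axes are the tool frame's). Camera axes: x right, y down, z forward; pixel columns grow to the right and rows downward; lengths in m; the calibration is good to about 2 mm. The wrist camera is an equidistant fisheye: a pixel r from the principal point sees the ray r / f radians off the axis. A picture is of the moment at which its call begins: read the wrist's pose just before it. camera_info takes no time and is no camera call.
A pose or a line that the arm cannot do raises robot.MotionError and nothing moves.
- robot.close_job(): hands the job in, once; it reports no verdict.
The state is a dict: "clock": time; "joint_pos": joint angles; "qd": joint speeds; "effort": joint torques, N m; "tcp_pos": TCP position; "eef_rot": TCP orientation; "contact_force": force on the tool from outside, world axes, zero at the start; "torque": the same for the moment, N m; "width": opening from 0.0 (shut) to 1.0 (fully open).
Only numpy, scipy, OpenCV 4.12 (cv2) and the standard library are available. Lean on these libraries where they do the work, as an engineer would, in place of code of your own. Each camera call takes 0.05 s, during which the arm holds its last target. There are 200 camera calls.

## Working session

There is one attempt and no reset: what is moved stays moved. The work goes in short steps, each a Python script; the robot and the scene stay as the last script left them, time stands still between calls to the robot, and variables do not carry over. Pictures are saved under pics/ and viewed, about 12 in all and at most 16, crops included, and the job is handed in when it is done.

```bash
ls; mkdir -p pics; python3 - <<'E'
from rig import robot
import cv2,numpy as np
for n in("top","side"):
    im=robot.snapshot(n); cv2.imwrite(f"pics/{n}0.png",cv2.resize(im[:,:,::-1],(800,600),interpolation=cv2.INTER_CUBIC)); cv2.imwrite(f"pics/{n}0_raw.png",im[:,:,::-1]); print(n,robot.camera_info(n))
print(robot.camera_info("wrist")); print(robot.get_obs())
E
```

```text
pics
top {'fx': 379.6522680968342, 'fy': 379.6522680968342, 'cx': 282.1853864093599, 'cy': 206.8165706948187, 'rvec': array([ 2.21942955, -2.18332772,  0.09371541]), 'tvec': array([-0.05439183,  0.54947881,  0.94177412])}
side {'fx': 389.2422511447793, 'fy': 389.2422511447793, 'cx': 282.0518014397749, 'cy': 207.92841120340472, 'rvec': array([ 0.65338335, -2.57542888,  1.26911832]), 'tvec': array([0.46643309, 0.28469041, 0.83955075])}
{'fx': 325.19226210127806, 'fy': 325.19226210127806, 'cx': 278.8911783682713, 'cy': 209.79896396520348, 'hand_eye': array([[ 9.99999698e-01, -7.43810363e-04,  2.26079149e-04,
         1.09816465e-03],
       [ 6.56990551e-04,  9.64046000e-01,  2.65734603e-01,
        -6.63125358e-02],
       [-4.15606850e-04, -2.65734374e-01,  9.64046197e-01,
        -1.41797615e-01],
       [ 0.00000000e+00,  0.00000000e+00,  0.00000000e+00,
         1.00000000e+00]])}
{'clock': 0.1, 'joint_pos': array([-1.27130108e+00,  5.27975365e-02,  1.40159926e+00,  2.14096313e-05,
        1.68862273e+00, -7.03196655e-02]), 'qd': array([-0.00010508, -0.00240872, -0.00202131, -0.0001464 , -0.00229924,
        0.00034482]), 'effort': array([ 1.11178830e-03, -3.82582283e+01, -3.60986817e+01, -8.23233108e-05,
        4.74640241e-03, -9.28959821e-06]), 'tcp_pos': array([ 0.18969617, -0.48924547,  0.2305563 ]), 'eef_rot': array([-2.59125382e+00,  1.77463466e+00,  1.73441253e-03]), 'contact_force': array([1.58193551, 0.04194012, 0.53625778]), 'torque': array([-0.02290945, -0.01830132,  0.00975134]), 'width': 1.0054913265741845}
```

View pics/top0.png

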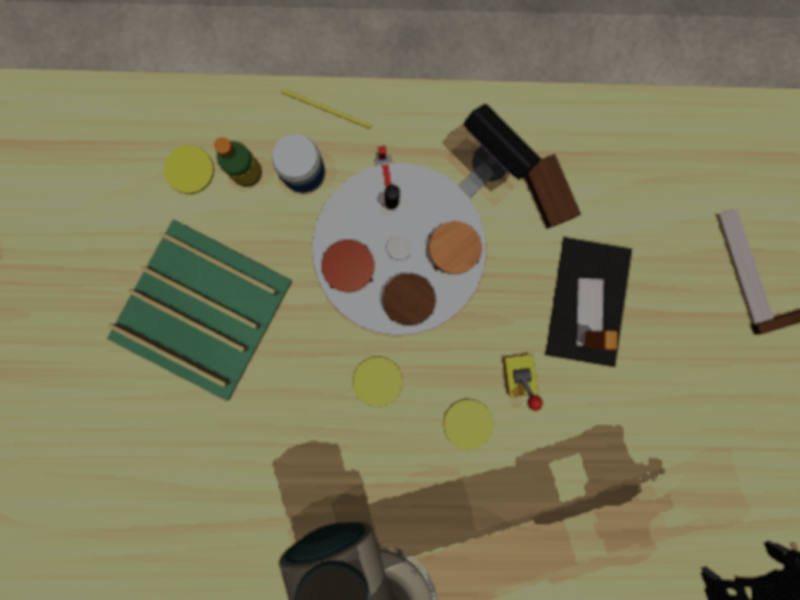

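View pics/side0.png

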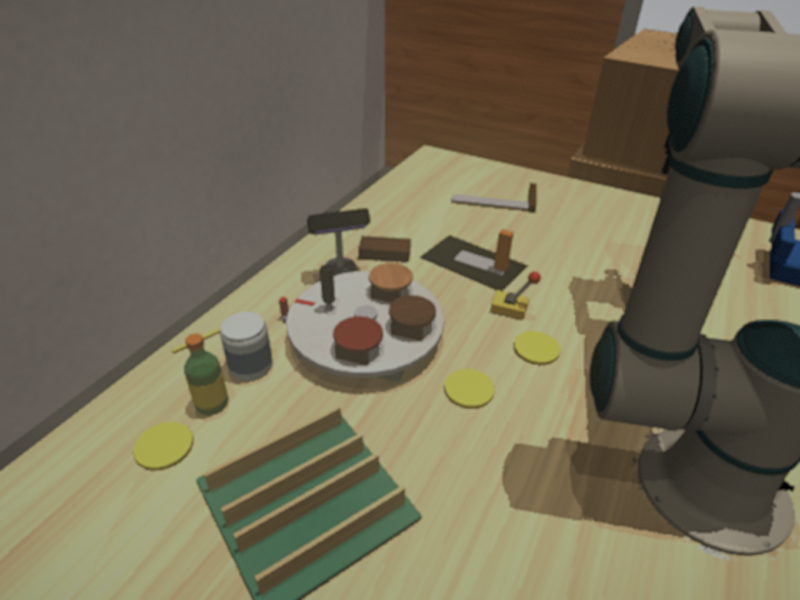

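Top view (px in the 800x600 picture): the plaques on the wheel are red (348,265), brown (409,299) and orange (455,247). The yellow look-alike discs lie on the bench at (188,169), (378,381) and (468,424), so I'll leave them alone. The grip is at (391,190), the switch ball at (536,403), the lifter handle top at (611,340), and the rack corners at (174,220), (292,281), (228,399) and (108,337). The hammer at (745,268) and the offcut at (552,190) are not part of the job.

```bash
cat > h.py <<'E'
from rig import robot
import cv2, numpy as np
from scipy.spatial.transform import Rotation as R
def ray(cam,u,v):
    c=robot.camera_info(cam)
    Rm=R.from_rotvec(c['rvec']).as_matrix(); o=-Rm.T@c['tvec']
    return o,Rm.T@np.array([(u-c['cx'])/c['fx'],(v-c['cy'])/c['fy'],1])
def at(u,v,z,cam="top",s=0.7):   # pixel in 800x600 enlargement -> world at height z
    o,d=ray(cam,u*s,v*s); return (o+d*(z-o[2])/d[2])[:2]
def down(yaw):  # tool down, jaw (x) axis along world direction yaw
    return (R.from_euler('z',yaw)*R.from_euler('x',np.pi)).as_rotvec()
def tool_pose():
    o=robot.get_obs(); return np.array(o['tcp_pos']),R.from_rotvec(o['eef_rot']).as_matrix()
def wpix(u,v,z,pose):  # raw wrist pixel -> world at height z
    c=robot.camera_info("wrist"); p,Rm=pose; H=c['hand_eye']
    x,y=(u-c['cx'])/c['fx'],(v-c['cy'])/c['fy']; t=np.hypot(x,y); k=np.sinc(t/np.pi)
    d=Rm@(H[:3,:3]@np.array([x*k,y*k,np.cos(t)])); o=p+Rm@H[:3,3]
    return (o+d*(z-o[2])/d[2])[:2]
def wproj(P,pose):
    c=robot.camera_info("wrist"); p,Rm=pose; H=c['hand_eye']
    q=H[:3,:3].T@(Rm.T@(np.array(P)-p)-H[:3,3]); r=np.hypot(q[0],q[1]); t=np.arctan2(r,q[2])
    return c['cx']+c['fx']*t*q[0]/r, c['cy']+c['fy']*t*q[1]/r
E
python3 - <<'E'
from h import *
im=cv2.imread("pics/top0_raw.png")
a=im[205:275,355:455]  # switch+lifter
b=im[110:180,355:455]
b=im[95:195,205:345]; 
c=np.vstack([cv2.resize(a,(500,350),interpolation=2),]); cv2.imwrite("pics/c1.png",c)
cv2.imwrite("pics/c2.png",cv2.resize(im[95:240,215:345],(0,0),fx=4,fy=4,interpolation=2))
for n,u,v,z in [("hub",399,247,.052),("rimL",312,249,.045),("rimR",487,249,.045),("rimT",399,163,.045),("rimB",399,335,.045),("grip",391,190,.147),("ball",536,403,.065),("red",348,265,.092),("brown",409,299,.092),("orange",455,247,.092),("block",520,373,.025),("handle",611,340,.103),
 ("m1",564,237,.003),("m2",631,248,.003),("m3",614,366,.003),("m4",545,353,.003),("r1",174,220,.012),("r2",292,281,.012),("r3",228,399,.012),("r4",108,337,.012),("ptr",381,152,.04)]: print(n,at(u,v,z).round(4))
o,_=ray("top",0,0);print(o)
E
```

```text
hub [ 0.6312 -0.0362]
rimL [0.626  0.1133]
rimR [ 0.6318 -0.1889]
rimT [ 0.7799 -0.0339]
rimB [ 0.4807 -0.0388]
grip [ 0.7054 -0.0211]
ball [ 0.3712 -0.2691]
red [0.594  0.0471]
brown [ 0.5401 -0.0533]
orange [ 0.6269 -0.1277]
block [ 0.4175 -0.2517]
handle [ 0.4786 -0.3808]
m1 [ 0.6628 -0.337 ]
m2 [ 0.645 -0.46 ]
m3 [ 0.4306 -0.4269]
m4 [ 0.4521 -0.3021]
r1 [0.6779 0.3636]
r2 [0.5729 0.152 ]
r3 [0.3644 0.2573]
r4 [0.4691 0.4692]
ptr [ 0.8003 -0.0021]
[ 0.49111303 -0.02327401  0.97472572]
```

View pics/c1.png

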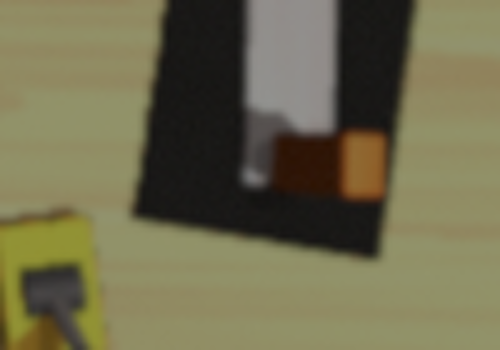

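View pics/c2.png

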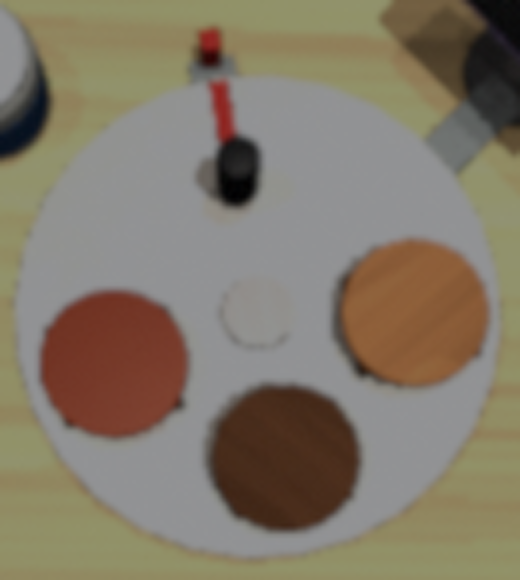

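The crops confirm the three plaques on rails, the grip and the lifter. Plaques, axis and grip all agree on a wheel axis at (0.6305,-0.0365) and a yaw of about 10.7°. Next I'll check IK for the key poses, then switch the lamp on.

```bash
cat >> h.py <<'E'
AX=np.array([.6305,-.0365]); WY=np.radians(10.7)
RK=np.array([.521,.3106]); RY=np.radians(63.6)
MAT=np.array([.5056,-.3748]); MY=np.radians(-9.1)
def off(c,yaw,x,y): return np.array(c)+[x*np.cos(yaw)-y*np.sin(yaw),x*np.sin(yaw)+y*np.cos(yaw)]
def go(xy,z,rot=None,feed=.15,th=None): return robot.movel([xy[0],xy[1],z],feed=feed,rot=rot,threshold=th)
E
python3 - <<'E'
from h import *
ball=at(536,403,.092); SY=np.radians(10)
print("ball",ball)
for s in(90,-90):
  for n,c,y in [("mat",MAT,MY),("lift",[.48,-.38],0.)]+[(f"w{p}",off(AX,WY,p[0]-.064-b,p[1]),WY) for p in((-.092,0),(-.02,.09),(-.02,-.09)) for b in(0,.12)]+[(f"r{p}",off(RK,RY,p[0]-.064-b,p[1]),RY) for p in((.055,.055),(-.055,.055),(.055,-.055)) for b in(0,.12)]:
    q=robot.ik([c[0],c[1],.15],down(y+np.radians(s))); print(s,n,c.round(3) if hasattr(c,'round') else c,None if q is None else np.round(q,2))
# switch on
rot=down(SY+np.pi/2)
robot.command_gripper(0.0)
a=off(ball,SY,-.045,0); robot.movep([*a,.2],rot)
go(a,.082)
b=off(ball,SY,.0767-.024+.006,0)
print("hit",go(b,.082,feed=.08,th=8)); print(robot.get_obs()['tcp_pos'],robot.get_obs()['contact_force'],b)
go(off(b,SY,-.03,0),.082); go(off(b,SY,-.03,0),.2)
im=robot.snapshot("top"); cv2.imwrite("pics/t1.png",cv2.resize(im[:,:,::-1],(800,600),interpolation=2)); print(robot.get_obs()['clock'])
E
```

```text
ball [ 0.37474972 -0.26180562]
90 mat [ 0.506 -0.375] [-0.7   0.38  1.18  0.    1.58 -2.11]
90 lift [0.48, -0.38] [-0.73  0.33  1.24  0.    1.56 -2.3 ]
90 w(-0.092, 0) [ 0.477 -0.065] [-0.21 -0.03  1.65  0.    1.53 -1.97]
90 w(-0.092, 0) [ 0.359 -0.088] [-0.34 -0.37  1.94  0.    1.57 -2.1 ]
90 w(-0.02, 0.09) [0.531 0.036] [-0.    0.11  1.5  -0.    1.53 -1.76]
90 w(-0.02, 0.09) [0.413 0.014] [-0.06 -0.23  1.83  0.    1.54 -1.81]
90 w(-0.02, -0.09) [ 0.565 -0.141] [-0.31  0.25  1.34  0.    1.55 -2.06]
90 w(-0.02, -0.09) [ 0.447 -0.163] [-0.43 -0.05  1.66  0.    1.53 -2.18]
90 r(0.055, 0.055) [0.468 0.327] [ 0.55  0.22  1.38 -0.    1.54 -2.14]
90 r(0.055, 0.055) [0.414 0.22 ] [ 0.41 -0.07  1.68  0.    1.53 -2.27]
90 r(-0.055, 0.055) [0.419 0.228] [ 0.42 -0.04  1.66  0.    1.53 -2.26]
90 r(-0.055, 0.055) [0.365 0.121] [ 0.22 -0.32  1.9   0.    1.56 -2.46]
90 r(0.055, -0.055) [0.566 0.278] [ 0.4   0.39  1.18  0.    1.58 -2.28]
90 r(0.055, -0.055) [0.513 0.171] [ 0.25  0.14  1.47  0.    1.53 -2.43]
-90 mat [ 0.506 -0.375] [-0.7   0.38  1.18 -0.    1.58  1.03]
-90 lift [0.48, -0.38] [-0.73 
[... 316 characters left out ...]
90 w(-0.02, -0.09) [ 0.565 -0.141] [-0.31  0.25  1.34 -0.    1.55  1.08]
-90 w(-0.02, -0.09) [ 0.447 -0.163] [-0.43 -0.05  1.66 -0.    1.53  0.96]
-90 r(0.055, 0.055) [0.468 0.327] [ 0.55  0.22  1.38 -0.    1.54  1.01]
-90 r(0.055, 0.055) [0.414 0.22 ] [ 0.41 -0.07  1.68 -0.    1.53  0.87]
-90 r(-0.055, 0.055) [0.419 0.228] [ 0.42 -0.04  1.66 -0.    1.53  0.88]
-90 r(-0.055, 0.055) [0.365 0.121] [ 0.22 -0.32  1.9  -0.    1.56  0.68]
-90 r(0.055, -0.055) [0.566 0.278] [ 0.4   0.39  1.18 -0.    1.58  0.86]
-90 r(0.055, -0.055) [0.513 0.171] [ 0.25  0.14  1.47 -0.    1.53  0.71]
hit True
[ 0.42693346 -0.25225007  0.08108794] [-3.39171864 -1.79314264  2.08258861] [ 0.43255794 -0.25161247]
6.3417
```

View pics/t1.png

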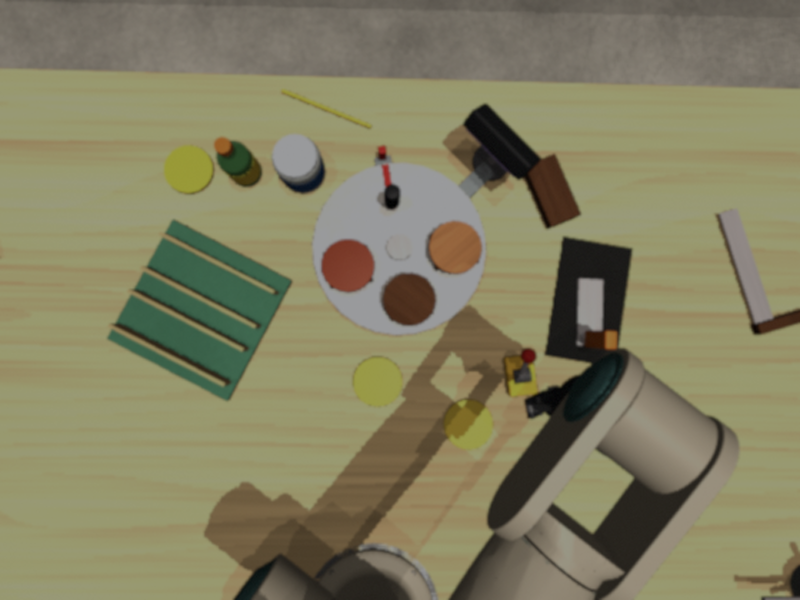

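The ball is now at (528,355), so the lever leans away from the robot: lamp on. Next is the turn.

```bash
python3 - <<'E'
from h import *
b0=at(536,403,.092);b1=at(528,355,.092);print("travel",np.linalg.norm(b1-b0),np.degrees(np.arctan2(*(b1-b0)[::-1])),b1)
assert np.linalg.norm(b1-b0)>.068
g=off(AX,WY,.075,0); rot=down(WY+np.pi/2)
robot.command_gripper(1.0); robot.movep([*g,.24],rot); go(g,.113,feed=.12)
robot.command_gripper(0.0,effort=25); print(robot.get_obs()['width'])
F=[]
for k in range(1,25):
    go(off(AX,WY+k*np.pi/12,.075,0),.113,feed=.07); F.append(np.linalg.norm(robot.get_obs()['contact_force'][:2]))
print(np.round(F,1))
robot.command_gripper(1.0); go(g,.24); 
im=robot.snapshot("top"); cv2.imwrite("pics/t2_raw.png",im[:,:,::-1]); print(robot.get_obs()['clock'])
# switch off
SY=np.arctan2(*(b1-b0)[::-1]); robot.command_gripper(0.0); rot=down(SY+np.pi/2)
a=off(b1,SY,.05,0); robot.movep([*a,.2],rot); go(a,.082)
b=off(b0,SY,.024-.008,0)
print("hit",go(b,.082,feed=.08,th=8),robot.get_obs()['tcp_pos'],b)
p=robot.get_obs()['tcp_pos'][:2]; go(off(p,SY,.03,0),.082); go(off(p,SY,.03,0),.25)
# look over the lifter
robot.command_gripper(1.0)
robot.movep([.45,-.36,.30],down(np.pi/2))
pose=tool_pose(); w=robot.snapshot("wrist"); np.savez("pose.npz",p=pose[0],R=pose[1])
t=robot.snapshot("side"); print(robot.get_obs()['clock'])
cv2.imwrite("pics/w1.png",w[:,:,::-1])
cv2.imwrite("pics/m1.png",np.hstack([cv2.resize(im[95:240,215:345],(359,400),interpolation=2),cv2.resize(t[130:270,180:400],(440,400),interpolation=2)])[:,:,::-1])
E
```

```text
travel 0.07835813556850196 9.664497963736554 [ 0.45199577 -0.24865097]
0.29812555550413455
[2.6 2.7 4.5 4.1 4.3 4.7 4.5 3.9 5.  4.8 1.9 0.8 2.2 3.7 5.2 4.7 5.5 5.
 6.3 5.8 6.9 4.3 2.2 1.6]
22.4
hit True [ 0.39813652 -0.25776725  0.08201567] [ 0.39052264 -0.25911956]
29.5167
```

View pics/m1.png

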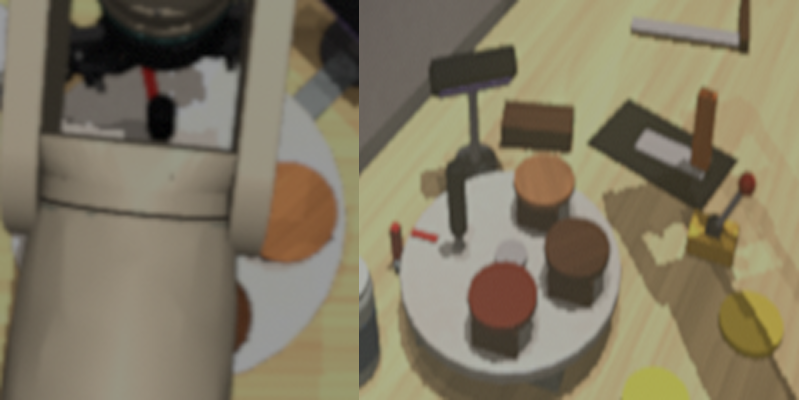

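View pics/w1.png

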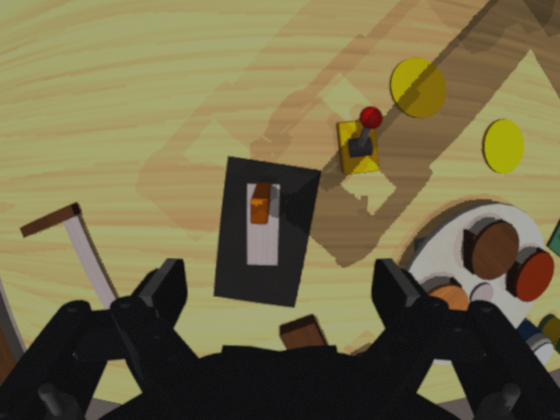

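The wheel is back at its pointer and the lever leans toward the robot (off). In the wrist view the blade spans (247..279, 184..266) and the handle's top face is near (260,209). I'll compute the lifter pose from those.

```bash
python3 - <<'E'
from h import *
d=np.load("pose.npz"); P=(d['p'],d['R'])
for n,u,v,z in [("htop",260,209,.103),("bFL",247,265,.006),("bFR",278,266,.006),("bNL",248,184,.006),("bNR",280,184,.006),("m1",229,157,.003),("m2",320,170,.003),("m3",295,306,.003),("m4",214,296,.003)]: print(n,wpix(u,v,z,P).round(4))
w=cv2.imread("pics/w1.png"); cv2.imwrite("pics/w1c.png",cv2.resize(w[150:310,205:330],(0,0),fx=4,fy=4,interpolation=2))
print(at(427.6,238,.103,s=1))
E
```

```text
htop [ 0.4746 -0.382 ]
bFL [ 0.587  -0.4088]
bFR [ 0.5884 -0.363 ]
bNL [ 0.4658 -0.4037]
bNR [ 0.466 -0.36 ]
m1 [ 0.4287 -0.4293]
m2 [ 0.4469 -0.3053]
m3 [ 0.6605 -0.3364]
m4 [ 0.6437 -0.4637]
[ 0.47858676 -0.38060006]
```

View pics/w1c.png

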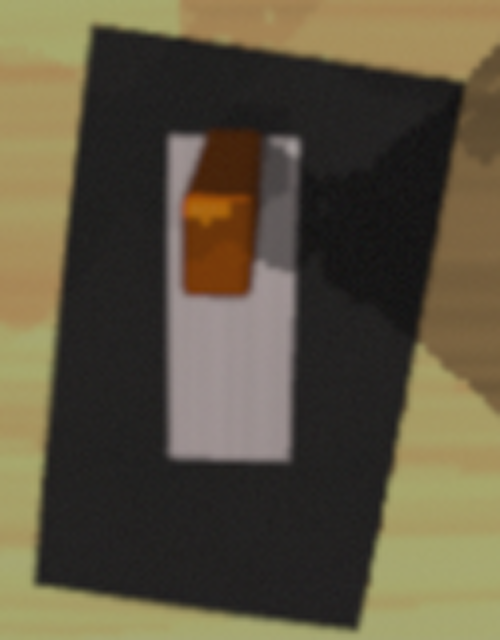

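```bash
cat >> h.py <<'E'
MAT=np.array([.504,-.376]); MY=np.radians(-9.0)
TZ=.058   # TCP height above blade underside
def lrot(yaw): return down(yaw-np.pi/2)
def L(xy,zblade,**k): return go(xy,zblade+TZ,**k)
E
python3 - <<'E'
from h import *
h=np.array([.478,-.382]); y=np.radians(-2)
robot.movep([*h,.25],lrot(y)); go(h,.003+TZ,feed=.12)
robot.command_gripper(0.0,effort=80); o=robot.get_obs(); print(o['width'],o['tcp_pos'])
go(h,.20,feed=.1)
p=(-.092,0); a=off(AX,WY,p[0]-.064-.115,p[1])
robot.movep([*a,.25],lrot(WY)); L(a,.064)
pose=tool_pose(); w=robot.snapshot("wrist"); np.savez("pose2.npz",p=pose[0],R=pose[1]); s=robot.snapshot("side")
cv2.imwrite("pics/w2.png",np.hstack([cv2.resize(w,(440,330)),cv2.resize(s[130:260,180:400],(360,330))])[:,:,::-1]); cv2.imwrite("pics/w2raw.png",w[:,:,::-1]);print(robot.get_obs()['clock'],robot.get_obs()['contact_force'])
E
```

```text
0.2239362922992975 [ 0.47805054 -0.38212244  0.06119667]
38.4 [ 0.10454577 -0.23411788 -2.08211345]
```

View pics/w2raw.png

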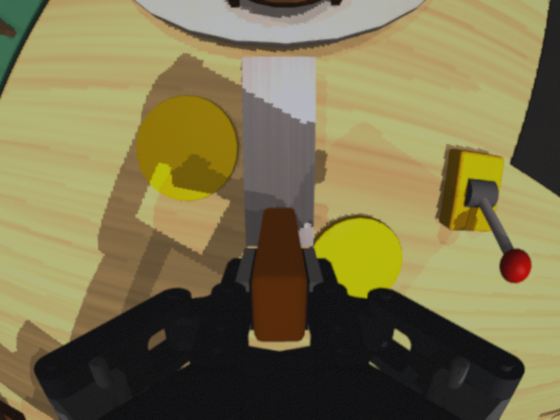

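```bash
python3 - <<'E'
from h import *
d=np.load("pose2.npz"); P=(d['p'],d['R']); t=d['p'][:2]
for y in(.022,-.022):
    q=off(t,WY,.108,y); print("exp tip",wproj([*q,.067],P))
for u in(243,316): print("seen",((wpix(u,57,.067,P)-t)@np.array([[np.cos(WY),-np.sin(WY)],[np.sin(WY),np.cos(WY)]])).round(4))
for y in(.03,.036,-.03,-.036):
    print("exp rail",wproj([*off(AX,WY,-.122,y),.052],P))
E
```

```text
exp tip (np.float64(239.9062393957916), np.float64(55.96530871531601))
exp tip (np.float64(313.16618447146374), np.float64(55.759072099948526))
seen [0.1073 0.0201]
seen [ 0.1073 -0.0237]
exp rail (np.float64(230.6004772372187), np.float64(4.228515402955821))
exp rail (np.float64(221.65587847880602), np.float64(4.802503740159551))
exp rail (np.float64(321.67164261928855), np.float64(3.8872993066430013))
exp rail (np.float64(330.65372294150166), np.float64(4.39608615750069))
```

```bash
python3 - <<'E'
import cv2; w=cv2.imread("pics/w2raw.png"); cv2.imwrite("pics/w2c.png",cv2.resize(w[0:75,190:380],(760,300),interpolation=2))
E
```

```text
(no output)
```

View pics/w2c.png

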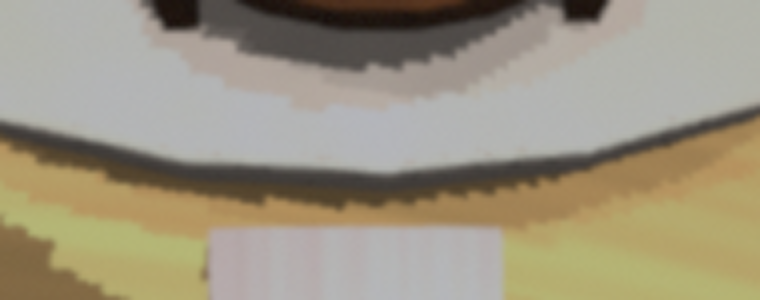

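The rails show up about 6 px right of where I expect them relative to the blade, roughly 4 mm. One higher wrist look at the whole wheel will show whether that is rotation or offset.

```bash
python3 - <<'E'
from h import *
a=off(AX,WY,-.15,0); t=robot.get_obs()['tcp_pos']
go(t[:2],.30,feed=.25); robot.movel([*a,.36],feed=.25)
pose=tool_pose(); w=robot.snapshot("wrist"); np.savez("pose3.npz",p=pose[0],R=pose[1])
cv2.imwrite("pics/w3.png",cv2.resize(w,(800,600),interpolation=2)[:,:,::-1]);print(robot.get_obs()['clock'])
for x,y in((-.092,0),(-.02,.09),(-.02,-.09)): print(np.array(wproj([*off(AX,WY,x,y),.092],pose))/.7)
print("grip",np.array(wproj([*off(AX,WY,.075,0),.147],pose))/.7)
E
```

```text
40.0
[397.23611051 183.00885438]
[294.50545288 104.87190176]
[499.99452689 104.58846089]
grip [396.89667487 -22.72838796]
```

View pics/w3.png

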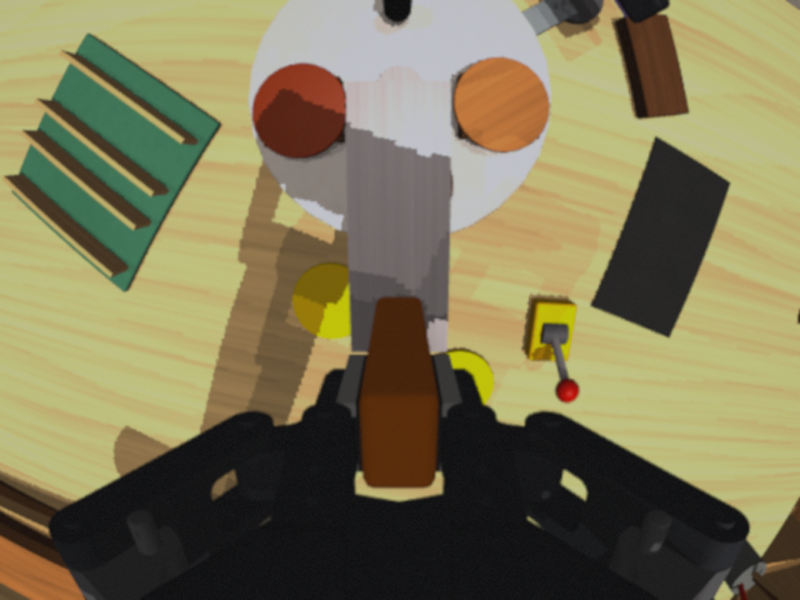

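```bash
python3 - <<'E'
from h import *
d=np.load("pose3.npz"); P=(d['p'],d['R'])
r=wpix(299*.7,110.5*.7,.092,P); o=wpix(501.5*.7,104.5*.7,.092,P); v=r-o
y=np.arctan2(-v[0],v[1]); print(r,o,np.linalg.norm(v),np.degrees(y),off((r+o)/2,y,.02,0))
# top camera after the turn (side check at start)
w=cv2.imread("pics/w3.png")
for nm,(x0,x1,y0,y1) in {"red":(240,350,55,165),"or":(450,560,50,160)}.items():
    c=cv2.cvtColor(w[y0:y1,x0:x1],cv2.COLOR_BGR2HSV); m=((c[...,1]>110)).astype(np.uint8)
    cs=max(cv2.findContours(m,0,2)[0],key=cv2.contourArea); (cx,cy),rr=cv2.minEnclosingCircle(cs); e=cv2.fitEllipse(cv2.convexHull(cs)); print(nm,cx+x0,cy+y0,rr,e[0][0]+x0,e[0][1]+y0)
E
```

```text
[0.58961163 0.04323135] [ 0.62797092 -0.12995511] 0.17738372532835903 12.488890848526589 [ 0.62831803 -0.03903687]
red 301.6632957458496 111.47333526611328 49.40475845336914 300.7614212036133 110.66682434082031
or 499.01131439208984 105.3649787902832 49.436065673828125 499.84423065185547 104.6685562133789
```

```bash
cat >> h.py <<'E'
AX=np.array([.629,-.037]); WY=np.radians(12.4)
def pick(p,back=.115,d=.064):
    a=off(AX,WY,p[0]-d-back,p[1]); b=off(AX,WY,p[0]-d,p[1])
    t=robot.get_obs()['tcp_pos']
    if t[2]<.25: robot.movel([t[0],t[1],.27],feed=.25)
    robot.movep([*a,.20],lrot(WY)); L(a,.064,feed=.12)
    if L(b,.064,feed=.06,th=5): print("BLOCKED",robot.get_obs()['tcp_pos'],b,robot.get_obs()['contact_force']); return False
    L(b,.125,feed=.06); return True
def shot(name,cam="wrist"):
    pose=tool_pose(); w=robot.snapshot(cam); cv2.imwrite(f"pics/{name}.png",w[:,:,::-1]); np.savez(f"{name}.npz",p=pose[0],R=pose[1]); print(robot.get_obs()['clock'])
E
python3 - <<'E'
from h import *
im=cv2.imread("pics/top0_raw.png")
r=at(243.75,185.75,.092,s=1);o=at(318.75,173,.092,s=1);v=r-o;print("yaw0",np.degrees(np.arctan2(-v[0],v[1])),np.linalg.norm(v))
print(pick((-.092,0))); shot("w4")
E
```

```text
yaw0 10.783276382492037 0.17821432224294123
True
44.9083
```

View pics/w4.png

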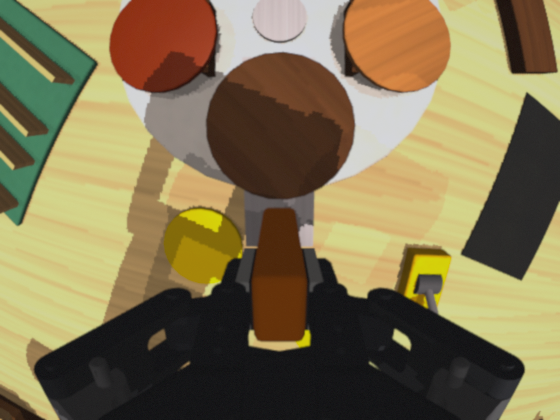

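Plaque centred on the blade. Now carry it to the rack and look before lowering.

```bash
cat >> h.py <<'E'
def carry(px,py,d,zb=.165):
    t=robot.get_obs()['tcp_pos']; robot.movel([t[0],t[1],zb+TZ],feed=.1)
    c=off(RK,RY,px-d,py); robot.movel([*c,zb+TZ],feed=.13,rot=lrot(RY)); return c
def lay(px,py,d):
    c=off(RK,RY,px-d,py); L(c,.075,feed=.12); L(c,.030,feed=.04)
    b=off(RK,RY,px-d-.12,py); print("blocked" if L(b,.030,feed=.08,th=5) else "out ok"); L(b,.20,feed=.25)
E
python3 - <<'E'
from h import *
dd=np.load("w4.npz"); P=(dd['p'],dd['R']); c=wpix(281,125,.138,P)-dd['p'][:2]
print("plaque in lifter", c@[np.cos(WY),np.sin(WY)], c@[-np.sin(WY),np.cos(WY)])
carry(.055,.055,.064); shot("w5")
pose=tool_pose()
for x,y in((-.11,.088),(-.11,.022),(-.11,-.022),(-.11,-.088),(.11,-.088),(.11,-.022)): print((x,y),np.round(wproj([*off(RK,RY,x,y),.05],pose),0))
E
```

```text
plaque in lifter 0.06493719106013476 -0.002480122858545147
48.7167
(-0.11, 0.088) [248. 280.]
(-0.11, 0.022) [309. 280.]
(-0.11, -0.022) [348. 279.]
(-0.11, -0.088) [404. 277.]
(0.11, -0.088) [420.  76.]
(0.11, -0.022) [358.  70.]
```

View pics/w5.png

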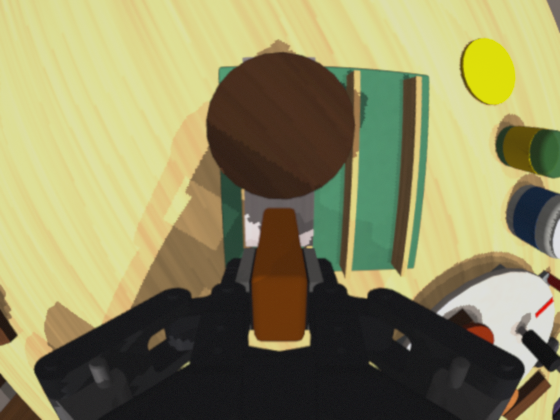

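The rails appear within a couple of pixels of where I predicted, so I'll lay the plaque and pick the red one.

```bash
python3 - <<'E'
from h import *
lay(.055,.055,.064); 
s=robot.snapshot("side"); cv2.imwrite("pics/s6.png",s[:,:,::-1])
ok=pick((-.02,.09)); print(ok); shot("w6")
a=cv2.resize(cv2.imread("pics/s6.png"),(400,300)); b=cv2.resize(cv2.imread("pics/w6.png"),(400,300)); cv2.imwrite("pics/m6.png",np.hstack([a,b]))
E
```

```text
out ok
True
58.3917
```

View pics/m6.png

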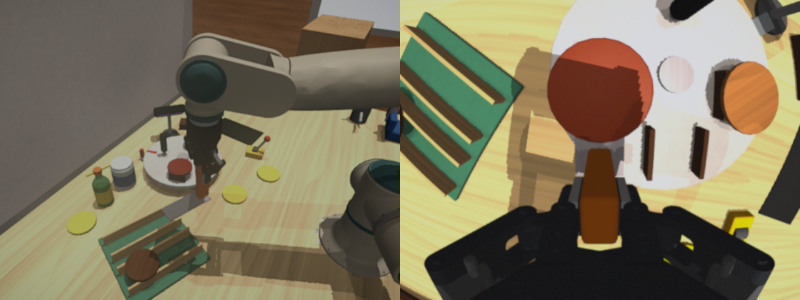

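Brown lies on the rack and red is centred on the lifter. Next I'll lay red, pick orange and check it numerically.

```bash
python3 - <<'E'
from h import *
carry(.055,-.055,.064); lay(.055,-.055,.064)
ok=pick((-.02,-.09)); print(ok); shot("w7")
for n in("w6","w7"):
    c=cv2.imread(f"pics/{n}.png")[40:205,190:370]; h=cv2.cvtColor(c,cv2.COLOR_BGR2HSV)
    m=((h[...,1]>125)&(h[...,0]<14)).astype(np.uint8); k=max(cv2.findContours(m,0,2)[0],key=cv2.contourArea); e=cv2.fitEllipse(cv2.convexHull(k)); print(n,e[0][0]+190,e[0][1]+40,e[1])
E
```

```text
out ok
True
71.05
w6 279.6036376953125 125.96353149414062 (145.26318359375, 147.5848846435547)
w7 279.12288665771484 125.15301513671875 (145.5472869873047, 146.728515625)
```

```bash
python3 - <<'E'
from h import *
carry(-.055,.055,.064); lay(-.055,.055,.064)
robot.movep([*MAT,.26],lrot(MY)); go(MAT,.09,feed=.15)
print("touch",go(MAT,.0605,feed=.02,th=4),robot.get_obs()['tcp_pos'])
robot.command_gripper(1.0); go(MAT,.25,feed=.12)
robot.movep([.36,-.2,.4],lrot(0)); robot.wait(.5)
print(robot.get_obs()['clock'])
a=robot.snapshot("top"); s=robot.snapshot("side")
cv2.imwrite("pics/top9.png",a[:,:,::-1]); cv2.imwrite("pics/m9.png",np.hstack([cv2.resize(a,(400,300)),cv2.resize(s,(400,300))])[:,:,::-1])
E
```

```text
out ok
touch True [ 0.50406982 -0.37609889  0.06121507]
87.9917
```

View pics/m9.png

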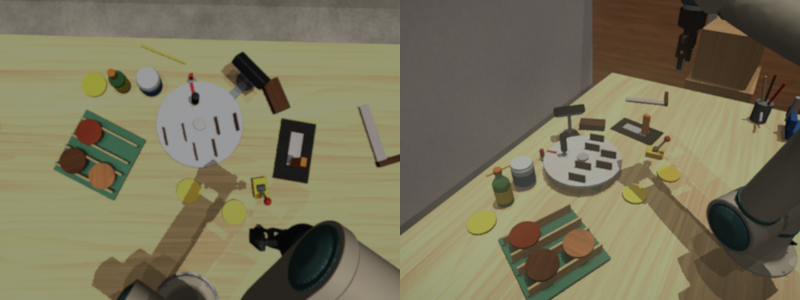

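```bash
python3 - <<'E'
import cv2,numpy as np
a=cv2.imread("pics/top9.png"); cv2.imwrite("pics/c9.png",np.hstack([cv2.resize(a[145:285,70:210],(400,400),interpolation=2),cv2.resize(a[155:295,330:450],(343,400),interpolation=2)]))
E
```

View pics/c9.png

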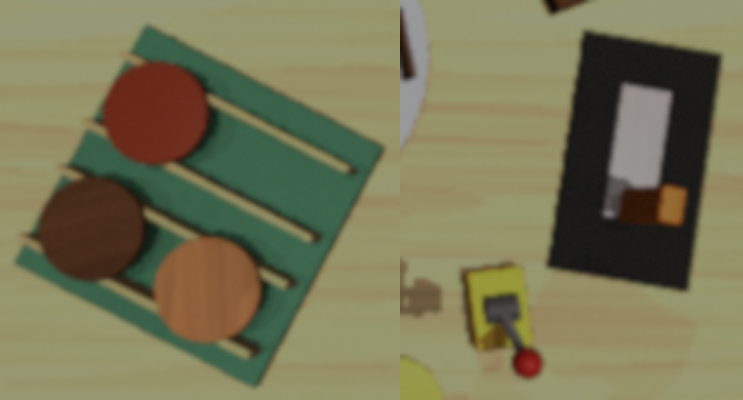

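All three plaques lie flat across their rails, the lifter stands on its mat aligned with it, and the lever is off. I'm handing the job in.

```bash
python3 -c "
from rig import robot
robot.close_job()"
```

```text
the job is handed in; nothing more can be done
```

The job is done and handed in, at about 88 s of the 208 s allowed. I switched the lamp on, turned the wheel one full turn counter-clockwise by its grip, and switched the lamp off. Then I laid the brown, red and orange plaques on the rack with the lifter and stood the lifter back on its mat.

**Last checks:** The final pictures show all three plaques lying flat across the rack rails. The lifter is upright and aligned on its mat, and the lever is back in the off position. The tin, glue bottle, offcut and yellow discs look untouched.

**One disagreement:** After the turn, the wrist camera put the wheel about 1.7° further counter-clockwise than the top camera had before it. That could be a slight over-turn or measurement error between the two cameras. I used the wrist reading for the pick-ups, and the blade went under every plaque without touching anything.

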